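# Hold the tool-chest lid at the bevel's angle

### The arm

A 6-joint arm with a two-finger parallel gripper is mounted at the origin on the work surface. World frame = base frame: x ahead of the robot, y to its left, z up, the work surface at z = 0. Lengths are in mm, angles in rad, forces in N, time in s.
With the tool pointing down it reaches from about 350 to 875 mm from the base axis. Payload 4.2 kg.
Tool frame: the origin (TCP) lies midway between the tips of the shut fingers; the grasp point (between the pads) lies 19 mm behind it (arm.grasp_offset is the distance from the TCP to the grasp point, in mm); z points along the fingers, y is the direction in which the jaws open and shut (so a half turn about z gives the same grasp; the last joint's range is limited). The gripper opens to 85 mm and grips with 20 to 120 N. Pads are 22 mm wide; open, the fingers measure 114 mm over their backs; the gripper's body (76 mm by 85 mm) begins 54 mm behind the grasp point. The pads swing forward as they close: fully open they stand 13 mm farther back than shut.
Start: joints at [1.501, 0.385, 0.008, 0, -1.194, -0.259], TCP at [201.785, 591.508, 231.312] pointing down, gripper open.
Joint ranges: [-3.14, 3.14], [-1.21, 2.06], [-1.07, 1.41], [-3.16, 2.05], [-2.99, -0.16], [-3.1, 3.1]. Speed limits (rad/s): [2.79, 2.79, 3.14, 3.14, 3.14, 3.14].

### API

Orientations are given as a unit quaternion [x, y, z, w].
In Python, from bench import arm gives the robot as it stands.
- The arm moves only by the tool move_arm, never from a script. Its argument "moves" is a list of rows, each an object with "gripper": the gripper's target within -1 to 1 (fully open at 1, half-way at 0, shut at -1); "xyz": the shift along the tool's x, y, z in cm, a list of three; "angular": the turn, a rotation vector about the tool's x, y, z in rad, a list of three. In form: [{"gripper": gripper, "xyz": [dx, dy, dz], "angular": [wx, wy, wz]}, ...]. A call has 1 to 10 rows; each row is the pose to reach, as a shift and turn from the pose commanded when the call began, along the tool's axes at that moment; what a row does not reach only later rows make up. A row lasts 1/8 s, in which the tool goes at most 62.5 mm and 10.7 degrees, less where a joint would pass 70% of its speed; a pose out of reach is approached as far as the arm can. A call with a gripper value outside its range is refused whole. The fingers move at their own pace and stop on an object; the grip force is fixed at half the most. Time passes only in rows, so rows that repeat a pose let the fingers close. It gives the time, the measured TCP pose, the force and the opening at its end, in the units of the state.
- arm.read_state(): the state, without advancing time (a new reading comes with each control period).
- arm.get_image(name): name is "scene" or "top"; returns (picture, depth): 420x560x3 uint8, blue, green, red; 420x560 float32, mm along the optical axis (not along the pixel's ray), 0 where there is no reading.
- arm.get_calibration(name): a dict with "camera_matrix" (3x3 intrinsics, pixels), "k1" (the pictures are not rectified: a ray, as slopes to the right and down, at radius r is drawn at 1 + k1 r^2 times it, then the intrinsics apply), "R" (3x3) and "t" (3): a world point X has camera coordinates R X + t. Camera axes: x right, y down, z forward; pixel columns grow to the right and rows downward; lengths in mm; the calibration is good to about 2 mm. A picture is of the moment at which its call begins. get_calibration takes no time and is no camera call.
- arm.job_done(): hands the job in, once; it reports no verdict.
The state is a dict: "clock": time; "joints": joint angles; "joint_vel": joint speeds; "joint_efforts": joint torques, N m; "position": TCP position; "ee_rot": TCP orientation; "contact_force": force on the tool from outside, world axes, zero at the start; "wrist_torque": the same for the moment, N m; "gripper_width": finger opening in mm.
Only numpy, scipy, OpenCV 4.12 (cv2) and the standard library are available. Lean on these libraries where they do the work, as an engineer would, in place of code of your own. Each camera call takes 0.05 s, during which the arm holds its last target. There are 200 camera calls.

### The job

I want to screw the stay to the lid of this tool chest: clear the two cartons of screws off the lid by stacking them, one after the other, squarely on the carton standing on the bench (set them down, do not drop them). Then raise the lid until it slopes just as the arm of the wooden bevel at the chest's end does, and finish while still holding it there with the gripper, since the loose hinge will not keep it up. Do not shift the bench carton, the bevel or the other things on the bench.

Things in the scene. Friction and masses are not known exactly. Their poses are not given: they have to be found in the camera images.
- carton_bench_centre (a point): centre (half-way up) of the closed carton of screws that stands by itself on the bench to the right of the chest and starts the column. All three cartons are alike: brown card, 90 mm (own x) by 60 mm (own y) by 40 mm high (own z), about 0.3 kg, flat tops
- carton_a_centre (a point): centre of the same kind of carton (90 x 60 x 40 mm) that lies flat on one half, left or right, of the chest's lid; its x axis is its long side
- carton_b_centre (a point): centre of the same kind of carton (90 x 60 x 40 mm) that lies flat on the other half of the chest's lid; its x axis is its long side
- lid_hinge (a point): middle of the hinge line of the chest's lid, at the rim of the chest (125 mm above the bench) on the side towards the robot. The chest is an unmovable wooden box 210 mm deep, 420 mm wide (along its hinge). This point turns with the lid: x runs in the lid's plane from the hinge to the free edge (away from the robot when shut), y along the hinge, z out of the lid's top face
- lid_handle (a point): middle of the lid's steel bow handle: a round bar 12 mm thick, 110 mm long, parallel to the hinge, on two legs at its ends. In the lid's axes it lies 165 mm from the hinge line, 52 mm above the lid's underside; the bar's centre is 36 mm above the lid's top face. Axes as lid_hinge
- lid_edge (a point): middle of the lid's free edge, half-way through its thickness; the lid is a board 222 mm from hinge to free edge, 424 mm wide, 16 mm thick, about 0.75 kg. Axes as lid_hinge
- lid (a joint): opening angle of the lid in rad, 0 shut (flat), growing as the free edge rises and comes over towards the robot; stop at 1.7. The hinge is loose: let go, the lid falls shut
- bevel_pivot (a point): pivot of the wooden adjustable bevel whose stock is screwed to the chest's left-hand end (y side of the lid), in line with the lid's hinge line, 238 mm left of its middle. Axes as the arm: x along the arm from the pivot to its tip, y along the pivot
- bevel_tip (a point): tip of the bevel's free arm, a pale wooden bar 30 mm wide and 12 mm thick that slopes up beside the lid's left end; this point is 215 mm from the pivot along the arm. Axes as bevel_pivot. When lid and arm slope alike, the lid's end edge lies along the arm
- bevel (a joint): angle of the bevel's arm in rad, counted as the lid's angle: 0 would be flat, 0.55 to 1.0 is how it is set. It is clamped stiff by its wing nut; the lid does not touch it
- screwdriver: screwdriver, about 200 mm long, lying on the bench just right of the chest; to be left alone; origin under its centre
- hammer: claw hammer, 280 mm long, lying on the right of the bench; to be left alone; origin under its centre
- offcut: wooden offcut 150 x 75 x 30 mm, lying in front of the chest on the robot's side, to the left; to be left alone; origin under its centre
- glue: white glue bottle, 150 mm tall, 56 mm across, beyond the chest; to be left alone; origin under its centre
- jar: glass jar with a steel cap, 75 mm tall, 66 mm across, on the right, farther out than the bench carton; to be left alone; origin under its centre
- rule: steel rule 300 x 30 x 3 mm, lying beyond the chest; to be left alone; origin under its centre
- mallet: wooden mallet, head 70 x 120 x 55 mm, lying to the left of the chest; to be left alone; origin under its centre

How it is judged (in metres and radians):
On the way, in this order (a step that is already met when the one before it is completed fails the run):
1. the first carton stands squarely on the bench carton, let go (((horizontal distance between carton_a_centre and carton_bench_centre below 0.01 m and angle between the x axis of carton_a_centre and the x axis of carton_bench_centre, either way round below 0.12 rad and angle between the z axis of carton_a_centre and the z axis of carton_bench_centre, either way round below 0.06 rad and z of carton_a_centre in the frame of carton_bench_centre between 0.034 and 0.046 m and contact force between the fingers and carton_a below 0.05 N and linear speed of carton_a below 0.03 m/s) or (horizontal distance between carton_b_centre and carton_bench_centre below 0.01 m and angle between the x axis of carton_b_centre and the x axis of carton_bench_centre, either way round below 0.12 rad and angle between the z axis of carton_b_centre and the z axis of carton_bench_centre, either way round below 0.06 rad and z of carton_b_centre in the frame of carton_bench_centre between 0.034 and 0.046 m and contact force between the fingers and carton_b below 0.05 N and linear speed of carton_b below 0.03 m/s))), for 0.2 s.
2. the second carton stands squarely on the first, let go: a column of three (((horizontal distance between carton_a_centre and carton_bench_centre below 0.01 m and angle between the x axis of carton_a_centre and the x axis of carton_bench_centre, either way round below 0.12 rad and angle between the z axis of carton_a_centre and the z axis of carton_bench_centre, either way round below 0.06 rad and z of carton_a_centre in the frame of carton_bench_centre between 0.034 and 0.046 m and contact force between the fingers and carton_a below 0.05 N and linear speed of each of carton_a, carton_b below 0.03 m/s and horizontal distance between carton_b_centre and carton_a_centre below 0.01 m and angle between the x axis of carton_b_centre and the x axis of carton_a_centre, either way round below 0.12 rad and angle between the z axis of carton_b_centre and the z axis of carton_a_centre, either way round below 0.06 rad and z of carton_b_centre in the frame of carton_a_centre between 0.034 and 0.046 m and contact force between the fingers and carton_b below 0.05 N) or (horizontal distance between carton_b_centre and carton_bench_centre below 0.01 m and angle between the x axis of carton_b_centre and the x axis of carton_bench_centre, either way round below 0.12 rad and angle between the z axis of carton_b_centre and the z axis of carton_bench_centre, either way round below 0.06 rad and z of carton_b_centre in the frame of carton_bench_centre between 0.034 and 0.046 m and contact force between the fingers and carton_b below 0.05 N and linear speed of each of carton_b, carton_a below 0.03 m/s and horizontal distance between carton_a_centre and carton_b_centre below 0.01 m and angle between the x axis of carton_a_centre and the x axis of carton_b_centre, either way round below 0.12 rad and angle between the z axis of carton_a_centre and the z axis of carton_b_centre, either way round below 0.06 rad and z of carton_a_centre in the frame of carton_b_centre between 0.034 and 0.046 m and contact force between the fingers and carton_a below 0.05 N))), for 0.2 s.
At the end, for the whole second after the job is handed in: The three cartons stand as one column, each within 10 mm and 0.12 rad (7 degrees) of square on the one below and let go; the lid is parallel to the bevel's arm within 0.06 rad (3.4 degrees), still, and held up by the fingers alone (more than 0.8 N between fingers and lid) (((horizontal distance between carton_a_centre and carton_bench_centre below 0.01 m and angle between the x axis of carton_a_centre and the x axis of carton_bench_centre, either way round below 0.12 rad and angle between the z axis of carton_a_centre and the z axis of carton_bench_centre, either way round below 0.06 rad and z of carton_a_centre in the frame of carton_bench_centre between 0.034 and 0.046 m and contact force between the fingers and carton_a below 0.05 N and linear speed of each of carton_a, carton_b below 0.03 m/s and horizontal distance between carton_b_centre and carton_a_centre below 0.01 m and angle between the x axis of carton_b_centre and the x axis of carton_a_centre, either way round below 0.12 rad and angle between the z axis of carton_b_centre and the z axis of carton_a_centre, either way round below 0.06 rad and z of carton_b_centre in the frame of carton_a_centre between 0.034 and 0.046 m and contact force between the fingers and carton_b below 0.05 N) or (horizontal distance between carton_b_centre and carton_bench_centre below 0.01 m and angle between the x axis of carton_b_centre and the x axis of carton_bench_centre, either way round below 0.12 rad and angle between the z axis of carton_b_centre and the z axis of carton_bench_centre, either way round below 0.06 rad and z of carton_b_centre in the frame of carton_bench_centre between 0.034 and 0.046 m and contact force between the fingers and carton_b below 0.05 N and linear speed of each of carton_b, carton_a below 0.03 m/s and horizontal distance between carton_a_centre and carton_b_centre below 0.01 m and angle between the x axis of carton_a_centre and the x axis of carton_b_centre, either way round below 0.12 rad and angle between the z axis of carton_a_centre and the z axis of carton_b_centre, either way round below 0.06 rad and z of carton_a_centre in the frame of carton_b_centre between 0.034 and 0.046 m and contact force between the fingers and carton_a below 0.05 N)) and angle between the x axis of lid_edge and the x axis of bevel_tip, either way round below 0.06 rad and velocity of joint lid between -0.1 and 0.1 rad/s and contact force between the fingers and lid above 0.8 N and contact force between lid and carton_a below 0.05 N and contact force between lid and carton_b below 0.05 N and contact force between lid and carton_bench below 0.05 N and contact force between lid and screwdriver below 0.05 N and contact force between lid and hammer below 0.05 N and contact force between lid and offcut below 0.05 N and contact force between lid and glue below 0.05 N and contact force between lid and jar below 0.05 N and contact force between lid and rule below 0.05 N and contact force between lid and mallet below 0.05 N); the arm keeps its last pose, push and grip.
It fails at once if a carton falls or is thrown (over 0.7 m/s out of the fingers) ((linear speed of carton_a above 0.7 m/s and contact force between the fingers and carton_a below 0.05 N) or (linear speed of carton_b above 0.7 m/s and contact force between the fingers and carton_b below 0.05 N)).
It fails at once if the bench carton is shifted more than 30 mm (distance of carton_bench_centre from where it was at the start of the episode above 0.03 m).
It fails at once if the bevel's arm is knocked out of its setting (tip moved more than 10 mm) (distance of bevel_tip from where it was at the start of the episode above 0.01 m).
It fails at once if another thing on the bench is shifted more than 30 mm (distance of any of screwdriver, hammer, offcut, glue, jar, rule, mallet from where it was at the start of the episode above 0.03 m).
It also fails if it takes over 72 s, if anything falls off the work surface, if the arm or the gripper's body presses on something with over 40 N, if the wrist force passes 120 N, or if a joint passes its speed limit or range.

## Working session

There is one attempt and no reset: what is moved stays moved. The work goes in short steps, Python scripts to look and compute and a tool call to move; the robot and the scene stay as the last step left them, time stands still between calls to the robot, and variables do not carry over. Pictures are saved under pics/ and viewed, about 8 in all and at most 12, crops included, and the job is handed in when it is done.

Besides the shell and the picture viewer there is one more tool, called after ">>>" in YAML: its name, and indented under it one key for each argument. move_arm: Moves the arm, as the interface text tells. Its arguments: {"type":"object","properties":{"moves":{"type":"array","items":{"type":"object","properties":{"gripper":{"type":"number"},"xyz":{"type":"array","items":{"type":"number"}},"angular":{"type":"array","items":{"type":"number"}}}}}},"required":["moves"]}

```bash
mkdir -p pics; ls; cat > h.py <<'E'
import numpy as np, cv2
from scipy.spatial.transform import Rotation as Rot
from bench import arm
def cloud(name):
    im,d=arm.get_image(name); c=arm.get_calibration(name)
    K=np.array(c["camera_matrix"]);R=np.array(c["R"]);t=np.array(c["t"]);k=c["k1"]
    v,u=np.mgrid[0:d.shape[0],0:d.shape[1]]
    xd=(u-K[0,2])/K[0,0]; yd=(v-K[1,2])/K[1,1]
    x,y=xd.copy(),yd.copy()
    for _ in range(8):
        s=1+k*(x*x+y*y); x=xd/s;y=yd/s
    P=np.stack([x*d,y*d,d],-1)
    W=(P-t.ravel())@R   # R^T(P-t)
    W[d==0]=np.nan
    return im,d,W,c
E
python3 - <<'E'
from h import *
print(arm.read_state())
for n in("scene","top"):
    im,d,W,c=cloud(n); cv2.imwrite(f"pics/{n}0.png",im); np.savez(f"{n}0.npz",im=im,W=W)
    R=np.array(c["R"]);print(n,c["camera_matrix"],c["k1"],R.round(3).tolist(),(-R.T@np.array(c["t"])).round(0), (d==0).mean())
E
```

```text
pics
{'clock': 0.0, 'joints': array([ 1.50057825e+00,  3.85561500e-01,  6.58544482e-03, -5.03933545e-04,
       -1.19398585e+00, -2.58616608e-01]), 'joint_vel': array([-0.00030616, -0.00189954,  0.00069545,  0.00054695, -0.0025951 ,
       -0.00121075]), 'joint_efforts': array([-2.91559209e-04, -3.92285478e+01,  1.88403100e+01,  4.18605387e+00,
       -4.57885602e-03, -9.91214705e-06]), 'position': array([201.61890224, 590.95417484, 230.20206227]), 'ee_rot': array([ 9.86498065e-01, -1.63769170e-01, -1.31303474e-04,  1.10001747e-03]), 'contact_force': array([-0.63097548,  0.44984569,  0.20328233]), 'wrist_torque': array([-0.00992597,  0.03187488,  0.00393533]), 'gripper_width': 85.30117313173211}
scene [[488.70709077   0.         281.27561827]
 [  0.         488.70709077 205.77179697]
 [  0.           0.           1.        ]] -0.03664693877192655 [[0.793, 0.608, -0.018], [0.42, -0.569, -0.707], [-0.44, 0.554, -0.707]] [1190. -797. 1177.] 0.005429421768707483
top [[469.77399131   0.         275.99565291]
 [  0.         469.77399131 203.27945932]
 [  0.           0.           1.        ]] -0.05267504350863636 [[-0.002, -1.0, -0.007], [-0.982, 0.003, -0.189], [0.189, 0.007, -0.982]] [ 257.   -2. 1548.] 0.004013605442176871
```

View pics/scene0.png

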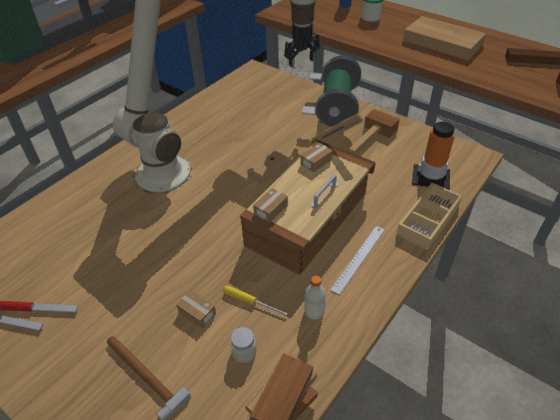

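View pics/top0.png

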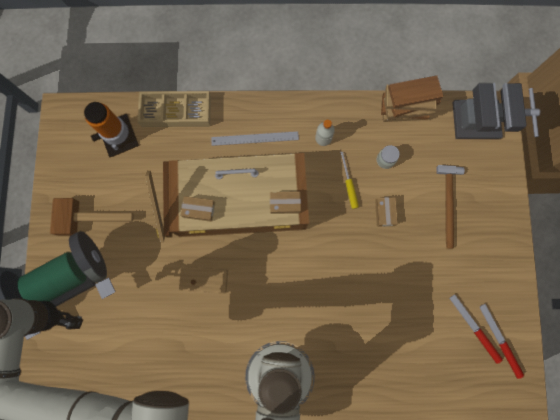

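The scene view shows the chest in the middle, with cartons at (271,203) and (315,155) on the lid, the handle at (325,190) and the bench carton at (197,308). The top view shows cartons at (198,208), (286,202) and (386,211), the handle at (237,173) and the bevel arm at (155,205). Next I measure them from the depth.

```bash
cat >> h.py <<'E'
def rect(W,px,zlo,zhi,r=28):
    "min-area rectangle, in world mm, of the points in a height band around pixel px"
    m=np.zeros(W.shape[:2],np.uint8); u,v=px
    z=W[...,2]; m[(z>zlo)&(z<zhi)]=1
    b=np.zeros_like(m); b[v-r:v+r,u-r:u+r]=1; m&=b
    n,l,s,_=cv2.connectedComponentsWithStats(m)
    if n<2: return None
    i=1+np.argmax(s[1:,4]); P=W[l==i]
    (c,wh,a)=cv2.minAreaRect(P[:,:2].astype(np.float32))
    if wh[0]<wh[1]: a+=90; wh=wh[::-1]
    a=(a+90)%180-90
    return np.round(c,1),np.round(wh,1),round(a,1),np.median(P[:,2]).round(1),P[:,2].std().round(1),len(P),P[:,:2].mean(0).round(1)
E
python3 - <<'E'
from h import *
T=np.load("top0.npz");S=np.load("scene0.npz")
W=T["W"];V=S["W"]
for n,p,q,lo,hi in(("left",(198,208),(315,155),170,195),("right",(286,202),(271,203),170,195),("bench",(386,211),(197,308),30,50)):
    print(n,rect(W,p,lo,hi)); print("  scene",rect(V,q,lo,hi))
# lid plane & bevel
print("lid z",np.nanmedian(W[160:190,190:210],axis=(0,1)),np.nanmedian(W[215:228,230:260],axis=(0,1)),"handle",rect(W,(237,173),165,200))
print("handle scene",rect(V,(325,190),165,200))
print("bench z",np.nanmedian(W[250:260,400:420],axis=(0,1)), np.nanmedian(V[200:220,120:150],axis=(0,1)))
for v in range(165,245,4): 
    r=W[v,140:172]; print(v,[ (int(a[1]),int(a[2])) for a in r[::2]], int(np.nanmedian(r[:,0])))
E
python3 - <<'E'
import cv2
a=cv2.imread('pics/top0.png')[140:250,140:420]
cv2.imwrite('pics/c1.png',cv2.resize(a,None,fx=2.8,fy=2.8,interpolation=cv2.INTER_CUBIC))
E
```

```text
left (array([507.7, 241.8]), array([91.2, 61. ]), 82.4, np.float64(179.6), np.float64(3.2), 628, array([507. , 241.3]))
  scene (array([511.8, 244.6]), array([99.4, 64.3]), 81.1, np.float64(181.1), np.float64(3.6), 403, array([514.2, 240.6]))
right (array([525.2, -16.5]), array([89.5, 60.5]), -90.0, np.float64(179.7), np.float64(2.9), 612, array([525.3, -16.9]))
  scene (array([529.5, -15.7]), array([95.7, 63.6]), -88.9, np.float64(180.9), np.float64(3.1), 525, array([532. , -20.1]))
bench (array([ 521.4, -353.8]), array([90.6, 62.7]), 2.1, np.float64(38.6), np.float64(3.4), 516, array([ 520.4, -353.2]))
  scene (array([ 524.5, -353.1]), array([95. , 62.6]), 1.4, np.float64(39.5), np.float64(2.9), 673, array([ 527.2, -355.2]))
lid z [619.17646087 244.62660577 139.7162198 ] [473.19791867 104.38063939 139.51523428] handle (array([619. , 127.6]), array([120. ,  13.2]), -86.4, np.float64(181.1), np.float64(3.7), 161, array([618. , 127.2]))
handle scene (array([623.2, 130.2]), array([122.7,  12.3]), -86.2, np.float64(180.9), np.float64(4.4), 139, array([624. , 126.6]))
bench z [ 381.60799
[... 3119 characters left out ...]
3), (436, -1), (428, 4), (423, -1), (414, 4), (373, 135), (360, 161), (354, 159), (352, 143), (348, 135), (342, 135), (336, 133), (328, 142)] 459
233 [(462, 0), (454, 5), (449, -1), (442, 0), (438, -8), (428, 2), (422, -1), (417, -8), (407, 3), (362, 152), (356, 149), (352, 143), (348, 134), (341, 136), (335, 136), (332, 123)] 454
237 [(461, 0), (452, 7), (448, -1), (442, -2), (435, -2), (428, -1), (421, 0), (415, -2), (410, -7), (370, 117), (357, 143), (353, 138), (351, 120), (374, 0), (342, 106), (337, 102)] 441
241 [(462, -5), (455, -3), (448, -2), (440, 2), (436, -8), (427, 2), (420, 1), (416, -6), (408, -2), (401, -3), (360, 129), (355, 126), (380, 0), (372, 6), (366, 4), (362, -6)] 428
```

View pics/c1.png

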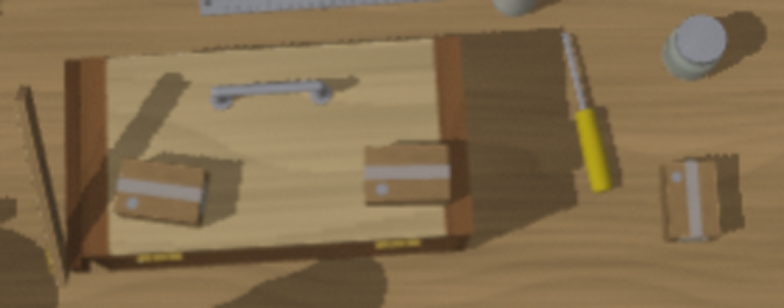

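The crop shows three taped cartons and the handle bar from (220,97) to (320,92). The bevel arm runs from (25,90) down to (65,275). Next I average a few frames for a tighter fit and get the bevel slope.

```bash
cat >> h.py <<'E'
def avg(name,n=6):
    L=[cloud(name) for _ in range(n)]
    return L[-1][0],np.nanmean([l[2] for l in L],0)
def go(p,yaw=None,Rt=None):
    "shift (cm) and turn in tool axes from the measured pose to world p, tool down with tool-x yaw in deg"
    s=arm.read_state(); R=Rot.from_quat(s["ee_rot"])
    if Rt is None: Rt=Rot.from_euler('z',yaw,degrees=True)*Rot.from_euler('x',180,degrees=True)
    print("xyz",(R.inv().apply(np.array(p)-s["position"])/10).round(2),"ang",(R.inv()*Rt).as_rotvec().round(3))
E
python3 - <<'E'
from h import *
imT,W=avg("top");imS,V=avg("scene")
np.savez("avg.npz",W=W,V=V,imT=imT,imS=imS)
for n,p,q,z in(("left",(198,208),(315,155),181),("right",(286,202),(271,203),181),("bench",(386,211),(197,308),40)):
    print(n,rect(W,p,z-6,z+6)); print("  scene",rect(V,q,z-4,z+6))
print("handle",rect(W,(237,173),165,200),rect(V,(325,190),165,200))
for X,nm in((W,'top'),(V,'scene')):
    x,y,z=X[...,0],X[...,1],X[...,2]
    if 1:
        m=(x>400)&(x<720)&(y>340)&(y<380)&(z>185)&(z<330)
        P=X[m]; 
        c=P.mean(0);U=np.linalg.svd(P-c)[2][0];U*=np.sign(U[0])
        print(nm,len(P),c.round(1),U.round(3),"yaw",np.degrees(np.arctan2(U[1],U[0])),"ang",np.arctan2(U[2],np.hypot(U[0],U[1])),P.max(0).round())
        # upper envelope: per-x-bin high z
        b=np.arange(P[:,0].min()+5,P[:,0].max()-10,10)
        hi=np.array([(xx+5,np.percentile(P[(P[:,0]>=xx)&(P[:,0]<xx+10),2],85)) for xx in b if ((P[:,0]>=xx)&(P[:,0]<xx+10)).sum()>5])
        print("  env",np.arctan(np.polyfit(hi[:,0],hi[:,1],1)[0]))
    L=X[(x>470)&(x<640)&(y>-60)&(y<300)&(z>133)&(z<150)]
    A=np.c_[L[:,:2],np.ones(len(L))];k=np.linalg.lstsq(A,L[:,2],rcond=None)[0]; print("  lid plane",k.round(4),k@[560,120,1])
go([509,242.5,260],-97.6)
E
```

```text
left (array([507.8, 242.3]), array([91.1, 60.4]), 82.2, np.float64(180.1), np.float64(1.2), 612, array([507.5, 241.8]))
  scene (array([510.6, 245. ]), array([91.2, 61.2]), 81.5, np.float64(181.4), np.float64(1.2), 357, array([512.6, 242.9]))
right (array([525.4, -16.4]), array([89.3, 58. ]), 89.7, np.float64(179.9), np.float64(1.2), 609, array([525.5, -17.2]))
  scene (array([528.8, -16.4]), array([91.7, 61.1]), -89.7, np.float64(181.3), np.float64(1.0), 472, array([530.2, -18.2]))
bench (array([ 522. , -353.8]), array([90.9, 60.5]), 1.9, np.float64(38.8), np.float64(1.4), 507, array([ 520.8, -353.9]))
  scene (array([ 524.1, -353.3]), array([91.6, 61.2]), 1.6, np.float64(39.7), np.float64(1.1), 631, array([ 525.5, -354.2]))
handle (array([618.9, 127.8]), array([120.4,  11.3]), -86.9, np.float64(180.5), np.float64(2.7), 161, array([618.1, 127.2])) (array([623. , 130.6]), array([121.2,  11.8]), -86.6, np.float64(181.6), np.float64(4.3), 140, array([624.2, 126.1]))
top 318 [535.2 361.  240.3] [0.736 0.045 0.676] yaw 3.495405897569865 ang 0.7417847337678725 [596. 372. 291.]
  env 0.7204337139856706
  lid plane [-1.100000e-03 -0.000000e+00  1.406356e+02] 139.99663785185663
scene 330 [545.1 362.  239. ] [0.727 0.053 0.685] yaw 4.172864265267936 ang 0.7546399872255924 [601. 376. 293.]
  env 0.7041601635535278
  lid plane [-2.000000e-04  6.000000e-04  1.416519e+02] 141.62374254957567
xyz [40.35 23.11 -2.87] ang [-0.     0.     1.375]h.py:30: RuntimeWarning: Mean of empty slice
  return L[-1][0],np.nanmean([l[2] for l in L],0)
```

>>> move_arm:
  moves:
    - {"gripper":1,"xyz":[40.35,23.15,-2.9],"angular":[0,0,1.382]}
    - {"gripper":1,"xyz":[40.35,23.15,-2.9],"angular":[0,0,1.382]}
    - {"gripper":1,"xyz":[40.35,23.15,-2.9],"angular":[0,0,1.382]}
    - {"gripper":1,"xyz":[40.35,23.15,-2.9],"angular":[0,0,1.382]}
    - {"gripper":1,"xyz":[40.35,23.15,-2.9],"angular":[0,0,1.382]}
    - {"gripper":1,"xyz":[40.35,23.15,-2.9],"angular":[0,0,1.382]}
    - {"gripper":1,"xyz":[40.35,23.15,-2.9],"angular":[0,0,1.382]}
    - {"gripper":1,"xyz":[40.35,23.15,-2.9],"angular":[0,0,1.382]}
    - {"gripper":1,"xyz":[40.35,23.15,-2.9],"angular":[0,0,1.382]}
    - {"gripper":1,"xyz":[40.35,23.15,-2.9],"angular":[0,0,1.382]}

```text
clock: 1.95
position: [508.7, 242.3, 260.3]
ee_rot: [-0.656, 0.755, 0.0, -0.0]
contact_force: [0.3, 0.2, -0.6]
gripper_width: 85.3
```

```bash
python3 - <<'E'
from h import *
go([509,243,150],-98.1)
E
```

```text
xyz [-0.07 -0.03 11.03] ang [0.    0.    0.002]
```

>>> move_arm:
  moves:
    - {"gripper":1,"xyz":[-0.05,-0.03,5]}
    - {"gripper":1,"xyz":[-0.05,-0.03,8]}
    - {"gripper":1,"xyz":[-0.05,-0.03,10]}
    - {"gripper":1,"xyz":[-0.05,-0.03,11]}
    - {"gripper":1,"xyz":[-0.05,-0.03,11]}
    - {"gripper":-1,"xyz":[-0.05,-0.03,11]}
    - {"gripper":-1,"xyz":[-0.05,-0.03,11]}
    - {"gripper":-1,"xyz":[-0.05,-0.03,11]}
    - {"gripper":-1,"xyz":[-0.05,-0.03,11]}
    - {"gripper":-1,"xyz":[-0.05,-0.03,11]}

```text
invalid input
```

>>> move_arm:
  moves:
    - {"gripper":1,"xyz":[-0.05,-0.03,5],"angular":[0,0,0]}
    - {"gripper":1,"xyz":[-0.05,-0.03,8],"angular":[0,0,0]}
    - {"gripper":1,"xyz":[-0.05,-0.03,10],"angular":[0,0,0]}
    - {"gripper":1,"xyz":[-0.05,-0.03,11],"angular":[0,0,0]}
    - {"gripper":1,"xyz":[-0.05,-0.03,11],"angular":[0,0,0]}
    - {"gripper":-1,"xyz":[-0.05,-0.03,11],"angular":[0,0,0]}
    - {"gripper":-1,"xyz":[-0.05,-0.03,11],"angular":[0,0,0]}
    - {"gripper":-1,"xyz":[-0.05,-0.03,11],"angular":[0,0,0]}
    - {"gripper":-1,"xyz":[-0.05,-0.03,11],"angular":[0,0,0]}
    - {"gripper":-1,"xyz":[-0.05,-0.03,11],"angular":[0,0,0]}

```text
clock: 3.2
position: [510.0, 243.2, 151.8]
ee_rot: [-0.656, 0.755, -0.0, 0.001]
contact_force: [-1.0, 0.8, 5.8]
gripper_width: 58.6
```

```bash
python3 - <<'E'
from h import *
s=arm.read_state();print(s["contact_force"],s["gripper_width"])
go([509,243,300],-98.1)
E
```

```text
[-1.03590122  0.75589954  5.76819483] 58.591962815654654
xyz [ 1.000e-02  7.000e-02 -1.483e+01] ang [-0.002  0.002  0.002]
```

>>> move_arm:
  moves:
    - {"gripper":-1,"xyz":[0,0,-2],"angular":[0,0,0]}
    - {"gripper":-1,"xyz":[0,0,-5],"angular":[0,0,0]}
    - {"gripper":-1,"xyz":[0,0,-9],"angular":[0,0,0]}
    - {"gripper":-1,"xyz":[0,0,-12],"angular":[0,0,0]}
    - {"gripper":-1,"xyz":[0,0,-12],"angular":[0,0,0]}

```text
clock: 3.82
position: [509.9, 242.9, 272.1]
ee_rot: [-0.656, 0.755, 0.0, 0.002]
contact_force: [0.3, 0.2, -3.1]
gripper_width: 59.0
```

```bash
python3 - <<'E'
from h import *
s=arm.read_state();print(s["position"],s["contact_force"],s["gripper_width"])
go([523,-353.5,260],-178.2)
E
```

```text
[509.85035186 242.9477683  272.05002842] [ 0.28288914  0.15204907 -3.05476549] 58.9706348562833
xyz [58.88 -9.64  1.04] ang [0.    0.005 1.399]
```

>>> move_arm:
  moves:
    - {"gripper":-1,"xyz":[1.8,-0.3,0],"angular":[0,0,0.04]}
    - {"gripper":-1,"xyz":[5.3,-0.9,0],"angular":[0,0,0.12]}
    - {"gripper":-1,"xyz":[10.6,-1.7,0],"angular":[0,0,0.24]}
    - {"gripper":-1,"xyz":[16.5,-2.7,0],"angular":[0,0,0.38]}
    - {"gripper":-1,"xyz":[22.4,-3.7,0],"angular":[0,0,0.53]}
    - {"gripper":-1,"xyz":[28.3,-4.6,0],"angular":[0,0,0.68]}
    - {"gripper":-1,"xyz":[34.2,-5.6,0],"angular":[0,0,0.83]}
    - {"gripper":-1,"xyz":[40,-6.6,0],"angular":[0,0,0.98]}
    - {"gripper":-1,"xyz":[45,-7.4,0],"angular":[0,0,1.1]}
    - {"gripper":-1,"xyz":[49,-8,0],"angular":[0,0,1.2]}

```text
clock: 5.08
position: [518.1, -256.1, 267.7]
ee_rot: [-0.112, 0.994, 0.001, -0.002]
contact_force: [1.0, 1.4, -2.4]
gripper_width: 58.8
```

```bash
python3 - <<'E'
from h import *
s=arm.read_state();print(s["joints"].round(2))
go([523,-353.5,120],-178.2)
E
```

```text
[-0.18  0.28 -0.05 -0.   -1.24 -1.17]
xyz [ 1.63 -9.64 14.76] ang [ 0.002 -0.004  0.193]
```

>>> move_arm:
  moves:
    - {"gripper":-1,"xyz":[1,-4.5,0],"angular":[0,0,0.1]}
    - {"gripper":-1,"xyz":[1.5,-8,2],"angular":[0,0,0.16]}
    - {"gripper":-1,"xyz":[1.6,-9.3,5],"angular":[0,0,0.19]}
    - {"gripper":-1,"xyz":[1.63,-9.64,9],"angular":[0,0,0.193]}
    - {"gripper":-1,"xyz":[1.63,-9.64,12],"angular":[0,0,0.193]}
    - {"gripper":-1,"xyz":[1.63,-9.64,14],"angular":[0,0,0.193]}
    - {"gripper":-1,"xyz":[1.63,-9.64,14.8],"angular":[0,0,0.193]}
    - {"gripper":-1,"xyz":[1.63,-9.64,14.8],"angular":[0,0,0.193]}
    - {"gripper":-1,"xyz":[1.63,-9.64,14.8],"angular":[0,0,0.193]}

```text
clock: 6.2
position: [526.6, -351.7, 123.1]
ee_rot: [-0.019, 1.0, -0.0, 0.001]
contact_force: [-0.4, -0.2, -1.5]
gripper_width: 59.0
```

```bash
python3 - <<'E'
from h import *
s=arm.read_state();print(s["position"],s["contact_force"],s["gripper_width"])
imT,W=avg("top",4);imS,V=avg("scene",4)
print("bench top",rect(W,(386,211),34,46),"scene",rect(V,(197,308),36,46))
# held carton: top height ~ z+29
for X,nm in((W,'t'),(V,'s')):
    x,y,z=X[...,0],X[...,1],X[...,2]
    P=X[(abs(x-523)<70)&(abs(y+353)<60)&(z>143)&(z<156)]; r=cv2.minAreaRect(P[:,:2].astype(np.float32)); print(nm,len(P),r,np.median(P[:,2]))
cv2.imwrite("pics/s1.png",cv2.resize(imS[200:370,100:330],None,fx=3,fy=3,interpolation=cv2.INTER_CUBIC))
go([523,-353.5,52],-178.2)
E
```

```text
[ 526.62282112 -351.70079059  123.14941885] [-0.40144074 -0.15299225 -1.52835934] 58.980642337605346
bench top (array([ 505.1, -355. ]), array([61.6, 56.3]), 89.4, np.float64(38.3), np.float64(1.5), 158, array([ 495.8, -345.5])) scene (array([ 524.4, -353.3]), array([90.7, 61.4]), 1.2, np.float64(39.6), np.float64(1.3), 472, array([ 532.2, -359.6]))
t 263 ((525.4547119140625, -346.4723205566406), (89.15911865234375, 71.71450805664062), 2.063664436340332) 151.14087671556433
s 509 ((540.239990234375, -350.1969909667969), (68.4546890258789, 86.48771667480469), 1.962990403175354) 151.8247223189809
xyz [ 0.35 -0.2   7.06] ang [-0.     0.     0.006]h.py:30: RuntimeWarning: Mean of empty slice
  return L[-1][0],np.nanmean([l[2] for l in L],0)
```

View pics/s1.png

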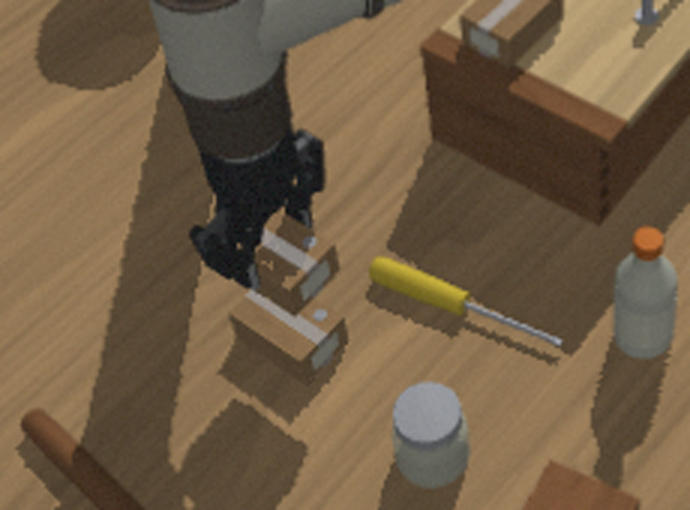

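The crop shows the held carton at about (295,265), above and in line with the bench carton at (290,335); the screwdriver is clear. Next I lower it.

>>> move_arm:
  moves:
    - {"gripper":-1,"xyz":[0.35,-0.2,2],"angular":[0,0,0.006]}
    - {"gripper":-1,"xyz":[0.35,-0.2,4],"angular":[0,0,0.006]}
    - {"gripper":-1,"xyz":[0.35,-0.2,5.5],"angular":[0,0,0.006]}
    - {"gripper":-1,"xyz":[0.35,-0.2,6.5],"angular":[0,0,0.006]}
    - {"gripper":-1,"xyz":[0.35,-0.2,6.9],"angular":[0,0,0.006]}
    - {"gripper":-1,"xyz":[0.35,-0.2,6.9],"angular":[0,0,0.006]}
    - {"gripper":-1,"xyz":[0.35,-0.2,6.9],"angular":[0,0,0.006]}

```text
clock: 7.48
position: [523.4, -353.7, 54.0]
ee_rot: [-0.016, 1.0, -0.0, 0.001]
contact_force: [0.2, 1.0, -2.7]
gripper_width: 58.9
```

```bash
python3 - <<'E'
from h import *
go([523,-353.5,51],-178.2)
E
```

```text
xyz [0.04 0.02 0.3 ] ang [-0.001  0.001  0.001]
```

Not in contact yet, so I step down finely.

>>> move_arm:
  moves:
    - {"gripper":-1,"xyz":[0.04,0,0.1],"angular":[0,0,0]}
    - {"gripper":-1,"xyz":[0.04,0,0.2],"angular":[0,0,0]}
    - {"gripper":-1,"xyz":[0.04,0,0.3],"angular":[0,0,0]}
    - {"gripper":-1,"xyz":[0.04,0,0.3],"angular":[0,0,0]}

```text
clock: 7.98
position: [522.5, -353.6, 50.8]
ee_rot: [-0.016, 1.0, -0.0, 0.0]
contact_force: [-1.9, 0.5, 2.1]
gripper_width: 59.1
```

Touched down at z 50.8, as predicted, so I release and lift.

>>> move_arm:
  moves:
    - {"gripper":1,"xyz":[0,0,0],"angular":[0,0,0]}
    - {"gripper":1,"xyz":[0,0,0],"angular":[0,0,0]}
    - {"gripper":1,"xyz":[0,0,0],"angular":[0,0,0]}
    - {"gripper":1,"xyz":[0,0,0],"angular":[0,0,0]}
    - {"gripper":1,"xyz":[0,0,-2],"angular":[0,0,0]}
    - {"gripper":1,"xyz":[0,0,-6],"angular":[0,0,0]}
    - {"gripper":1,"xyz":[0,0,-11],"angular":[0,0,0]}
    - {"gripper":1,"xyz":[0,0,-17],"angular":[0,0,0]}
    - {"gripper":1,"xyz":[0,0,-22],"angular":[0,0,0]}
    - {"gripper":1,"xyz":[0,0,-22],"angular":[0,0,0]}

```text
clock: 9.22
position: [524.4, -354.6, 276.2]
ee_rot: [-0.016, 1.0, -0.003, 0.005]
contact_force: [0.1, 0.3, -0.8]
gripper_width: 85.7
```

```bash
python3 - <<'E'
from h import *
go([527,-16.4,265],-90.0)
E
```

```text
xyz [-1.34 33.8   0.95] ang [-0.012  0.004 -1.539]
```

>>> move_arm:
  moves:
    - {"gripper":1,"xyz":[-1.34,33.8,1],"angular":[0,0,-1.539]}
    - {"gripper":1,"xyz":[-1.34,33.8,1],"angular":[0,0,-1.539]}
    - {"gripper":1,"xyz":[-1.34,33.8,1],"angular":[0,0,-1.539]}
    - {"gripper":1,"xyz":[-1.34,33.8,1],"angular":[0,0,-1.539]}
    - {"gripper":1,"xyz":[-1.34,33.8,1],"angular":[0,0,-1.539]}
    - {"gripper":1,"xyz":[-1.34,33.8,1],"angular":[0,0,-1.539]}
    - {"gripper":1,"xyz":[-1.34,33.8,1],"angular":[0,0,-1.539]}
    - {"gripper":1,"xyz":[-1.34,33.8,1],"angular":[0,0,-1.539]}
    - {"gripper":1,"xyz":[-1.34,33.8,1],"angular":[0,0,-1.539]}
    - {"gripper":1,"xyz":[-1.34,33.8,1],"angular":[0,0,-1.539]}

```text
clock: 10.48
position: [524.6, -15.2, 259.4]
ee_rot: [-0.707, 0.707, 0.001, -0.001]
contact_force: [0.3, 0.0, -0.1]
gripper_width: 85.4
```

```bash
python3 - <<'E' 2>/dev/null
from h import *
imT,W=avg("top",5);imS,V=avg("scene",5)
print("stack",rect(W,(386,208),73,87),"scene",rect(V,(197,292),76,87,32))
x,y,z=V[...,0],V[...,1],V[...,2]
# side faces seen from the scene camera (far x end and -y face): lower vs upper carton
for lo,hi in((8,32),(48,72)):
    P=V[(x>450)&(x<600)&(y<-310)&(y>-410)&(z>lo)&(z<hi)]; print(lo,len(P),"x98",np.percentile(P[:,0],[90,95,98]).round(1),"y",np.percentile(P[:,1],[2,5,10]).round(1))
print("right",rect(W,(286,202),175,187))
cv2.imwrite("pics/s2.png",np.hstack([cv2.resize(imS[240:350,140:260],None,fx=3,fy=3),cv2.resize(imT[150:260,320:440],None,fx=3,fy=3)]))
go([527,-16.4,151],-90.0)
E
```

```text
stack (array([ 522. , -353.7]), array([89.9, 60.8]), 2.3, np.float64(78.6), np.float64(1.5), 541, array([ 521.3, -353.2])) scene (array([ 524.8, -352.9]), array([91.3, 60.8]), 2.5, np.float64(79.8), np.float64(1.1), 641, array([ 526.1, -353.6]))
8 175 x98 [569.7 569.9 570.2] y [-384.7 -384.4 -383.9]
48 195 x98 [570.2 570.5 570.8] y [-384.4 -383.9 -383.7]
right (array([525.4, -46.2]), array([57.9, 29.7]), -0.7, np.float64(179.9), np.float64(1.2), 148, array([518.8, -49.6]))
xyz [ 0.11 -0.19 10.93] ang [-0. -0. -0.]
```

View pics/s2.png

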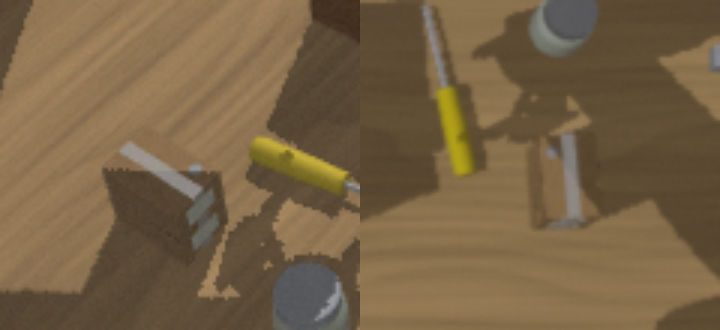

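The crops show the two cartons squarely stacked at (165,195); offsets measure under 1 mm. Next, the second carton.

>>> move_arm:
  moves:
    - {"gripper":1,"xyz":[0.11,-0.2,5],"angular":[0,0,0]}
    - {"gripper":1,"xyz":[0.11,-0.2,8],"angular":[0,0,0]}
    - {"gripper":1,"xyz":[0.11,-0.2,10],"angular":[0,0,0]}
    - {"gripper":1,"xyz":[0.11,-0.2,10.9],"angular":[0,0,0]}
    - {"gripper":1,"xyz":[0.11,-0.2,10.9],"angular":[0,0,0]}
    - {"gripper":-1,"xyz":[0.11,-0.2,10.9],"angular":[0,0,0]}
    - {"gripper":-1,"xyz":[0.11,-0.2,10.9],"angular":[0,0,0]}
    - {"gripper":-1,"xyz":[0.11,-0.2,10.9],"angular":[0,0,0]}
    - {"gripper":-1,"xyz":[0.11,-0.2,10.9],"angular":[0,0,0]}
    - {"gripper":-1,"xyz":[0.11,-0.2,10.9],"angular":[0,0,0]}

```text
clock: 12.22
position: [528.2, -16.2, 152.8]
ee_rot: [0.707, -0.707, 0.001, -0.001]
contact_force: [-0.2, 0.2, 5.3]
gripper_width: 58.8
```

>>> move_arm:
  moves:
    - {"gripper":-1,"xyz":[0,0,-2],"angular":[0,0,0]}
    - {"gripper":-1,"xyz":[0,0,-5],"angular":[0,0,0]}
    - {"gripper":-1,"xyz":[0,0,-9],"angular":[0,0,0]}
    - {"gripper":-1,"xyz":[0,0,-12],"angular":[0,0,0]}
    - {"gripper":-1,"xyz":[0,0,-12],"angular":[0,0,0]}

```text
clock: 12.85
position: [527.6, -16.1, 272.5]
ee_rot: [-0.707, 0.707, -0.001, 0.002]
contact_force: [0.6, -0.7, -3.8]
gripper_width: 59.1
```

```bash
python3 - <<'E'
from h import *
go([523.5,-353.4,265],-177.9)
E
```

```text
xyz [33.73  0.41  0.7 ] ang [-0.002  0.004  1.534]
```

>>> move_arm:
  moves:
    - {"gripper":-1,"xyz":[1,0,0],"angular":[0,0,0.05]}
    - {"gripper":-1,"xyz":[3,0,0],"angular":[0,0,0.15]}
    - {"gripper":-1,"xyz":[6.5,0.1,0],"angular":[0,0,0.3]}
    - {"gripper":-1,"xyz":[10.5,0.1,0],"angular":[0,0,0.48]}
    - {"gripper":-1,"xyz":[14.5,0.2,0],"angular":[0,0,0.66]}
    - {"gripper":-1,"xyz":[18.5,0.2,0],"angular":[0,0,0.84]}
    - {"gripper":-1,"xyz":[22.5,0.3,0],"angular":[0,0,1.02]}
    - {"gripper":-1,"xyz":[26.5,0.3,0],"angular":[0,0,1.2]}
    - {"gripper":-1,"xyz":[30,0.4,0],"angular":[0,0,1.36]}
    - {"gripper":-1,"xyz":[32.5,0.4,0],"angular":[0,0,1.48]}

```text
clock: 14.1
position: [521.5, -342.9, 267.9]
ee_rot: [-0.042, 0.999, 0.001, -0.003]
contact_force: [0.6, 0.6, -2.9]
gripper_width: 58.9
```

```bash
python3 - <<'E'
from h import *
go([523.5,-353.4,110],-177.9)
E
```

```text
xyz [-0.19 -1.11 15.78] ang [ 0.003 -0.005  0.046]
```

>>> move_arm:
  moves:
    - {"gripper":-1,"xyz":[-0.19,-0.8,2],"angular":[0,0,0.046]}
    - {"gripper":-1,"xyz":[-0.19,-1.11,5],"angular":[0,0,0.046]}
    - {"gripper":-1,"xyz":[-0.19,-1.11,9],"angular":[0,0,0.046]}
    - {"gripper":-1,"xyz":[-0.19,-1.11,12.5],"angular":[0,0,0.046]}
    - {"gripper":-1,"xyz":[-0.19,-1.11,14.8],"angular":[0,0,0.046]}
    - {"gripper":-1,"xyz":[-0.19,-1.11,15.8],"angular":[0,0,0.046]}
    - {"gripper":-1,"xyz":[-0.19,-1.11,15.8],"angular":[0,0,0.046]}
    - {"gripper":-1,"xyz":[-0.19,-1.11,15.8],"angular":[0,0,0.046]}

```text
clock: 15.1
position: [526.6, -352.7, 114.2]
ee_rot: [-0.022, 1.0, -0.0, 0.001]
contact_force: [0.9, 0.7, -4.1]
gripper_width: 59.0
```

```bash
python3 - <<'E' 2>/dev/null
from h import *
s=arm.read_state();print(s["position"])
imS,V=avg("scene",5)
x,y,z=V[...,0],V[...,1],V[...,2]
for lo,hi in((8,32),(48,72),(104,130)):
    P=V[(x>450)&(x<600)&(y<-310)&(y>-410)&(z>lo)&(z<hi)]; print(lo,len(P),"x98",np.percentile(P[:,0],[90,95,98]).round(1),"y",np.percentile(P[:,1],[2,5,10]).round(1))
go([523.5,-353.4,93],-177.9)
E
```

```text
[ 526.56172309 -352.67014982  114.18603292]
8 179 x98 [569.7 570.1 570.2] y [-384.3 -384.1 -383.9]
48 188 x98 [570.1 570.5 570.7] y [-384.3 -384.  -383.6]
104 163 x98 [572.1 572.3 572.3] y [-387.6 -381.8 -380.9]
xyz [ 0.29 -0.09  2.11] ang [-0.001  0.001  0.008]
```

>>> move_arm:
  moves:
    - {"gripper":-1,"xyz":[0.2,-0.08,0.8],"angular":[0,0,0.005]}
    - {"gripper":-1,"xyz":[0.2,-0.08,1.5],"angular":[0,0,0.005]}
    - {"gripper":-1,"xyz":[0.2,-0.08,1.9],"angular":[0,0,0.005]}
    - {"gripper":-1,"xyz":[0.2,-0.08,2.0],"angular":[0,0,0.005]}
    - {"gripper":-1,"xyz":[0.2,-0.08,2.0],"angular":[0,0,0.005]}

```text
clock: 15.98
position: [524.2, -353.2, 93.3]
ee_rot: [-0.02, 1.0, -0.0, 0.0]
contact_force: [0.6, -0.6, -2.8]
gripper_width: 58.8
```

>>> move_arm:
  moves:
    - {"gripper":-1,"xyz":[0,0,0.1],"angular":[0,0,0]}
    - {"gripper":-1,"xyz":[0,0,0.2],"angular":[0,0,0]}
    - {"gripper":-1,"xyz":[0,0,0.25],"angular":[0,0,0]}
    - {"gripper":-1,"xyz":[0,0,0.25],"angular":[0,0,0]}

```text
clock: 16.48
position: [524.3, -353.3, 91.9]
ee_rot: [-0.02, 1.0, -0.0, 0.0]
contact_force: [-1.0, 2.8, 4.2]
gripper_width: 58.8
```

Contact, so I release and lift.

>>> move_arm:
  moves:
    - {"gripper":1,"xyz":[0,0,0],"angular":[0,0,0]}
    - {"gripper":1,"xyz":[0,0,0],"angular":[0,0,0]}
    - {"gripper":1,"xyz":[0,0,0],"angular":[0,0,0]}
    - {"gripper":1,"xyz":[0,0,0],"angular":[0,0,0]}
    - {"gripper":1,"xyz":[0,0,-2],"angular":[0,0,0]}
    - {"gripper":1,"xyz":[0,0,-6],"angular":[0,0,0]}
    - {"gripper":1,"xyz":[0,0,-11],"angular":[0,0,0]}
    - {"gripper":1,"xyz":[0,0,-17],"angular":[0,0,0]}
    - {"gripper":1,"xyz":[0,0,-22],"angular":[0,0,0]}
    - {"gripper":1,"xyz":[0,0,-22],"angular":[0,0,0]}

```text
clock: 17.73
position: [525.7, -354.2, 316.7]
ee_rot: [-0.02, 1.0, -0.003, 0.005]
contact_force: [-0.2, -0.8, -0.3]
gripper_width: 85.7
```

```bash
python3 - <<'E' 2>/dev/null
from h import *
imT,W=avg("top",5);imS,V=avg("scene",5)
np.savez("avg2.npz",W=W,V=V)
x,y,z=V[...,0],V[...,1],V[...,2]
print("stack scene",rect(V,(197,278),116,128,40))
for lo,hi in((8,32),(48,72),(88,112)):
    P=V[(x>450)&(x<600)&(y<-310)&(y>-410)&(z>lo)&(z<hi)]; print(lo,len(P),"x98",np.percentile(P[:,0],[90,95,98]).round(1),"y",np.percentile(P[:,1],[2,5,10]).round(1))
# bevel: side-plane line fit, both clouds, u along lid x, both envelopes
A=np.load("avg.npz")
for X,nm in((W,'top'),(V,'scene'),(A["W"],'top0'),(A["V"],'scene0')):
    x,y,z=X[...,0],X[...,1],X[...,2]
    P=X[(x>430)&(x<720)&(y>345)&(y<380)&(z>170)&(z<330)]
    e=np.array([np.cos(np.radians(3.3)),np.sin(np.radians(3.3))]);u=P[:,:2]@e
    for th in (0.72,):
        out=[]
        for i in range(6):
            s=u*np.cos(th)+(P[:,2])*np.sin(th); n=-u*np.sin(th)+P[:,2]*np.cos(th)
            b=np.arange(s.min()+6,s.max()-12,8); q=[(bb+4,np.percentile(n[(s>=bb)&(s<bb+8)],80)) for bb in b if ((s>=bb)&(s<bb+8)).sum()>6]
            q=np.array(q); th=th+np.arctan(np.polyfit(q[:,0],q[:,1],1)[0]); out.append(round(th,4))
        print(nm,len(P),out, "resid",np.std(q[:,1]-np.polyval(np.polyfit(q[:,0],q[:,1],1),q[:,0])).round(2))
cv2.imwrite("pics/s3.png",np.hstack([cv2.resize(imS[220:340,140:280],None,fx=2.8,fy=2.8),cv2.resize(imS[90:210,290:430],None,fx=2.8,fy=2.8)]))
E
```

```text
stack scene (array([ 524.4, -352.5]), array([90.7, 61.1]), 2.6, np.float64(119.8), np.float64(1.0), 667, array([ 525.2, -353.7]))
8 175 x98 [569.6 569.8 570.1] y [-384.5 -384.2 -383.8]
48 194 x98 [570.1 570.5 571. ] y [-384.3 -384.1 -383.7]
88 206 x98 [569.4 569.6 570. ] y [-384.7 -384.4 -383.8]
top 356 [np.float64(0.7799), np.float64(0.7795), np.float64(0.7795), np.float64(0.7795), np.float64(0.7795), np.float64(0.7795)] resid 0.53
scene 370 [np.float64(0.7675), np.float64(0.7662), np.float64(0.7662), np.float64(0.7662), np.float64(0.7662), np.float64(0.7662)] resid 1.41
top0 356 [np.float64(0.7724), np.float64(0.773), np.float64(0.773), np.float64(0.773), np.float64(0.773), np.float64(0.773)] resid 0.3
scene0 371 [np.float64(0.7744), np.float64(0.7675), np.float64(0.7743), np.float64(0.7675), np.float64(0.7743), np.float64(0.7675)] resid 1.49
```

View pics/s3.png

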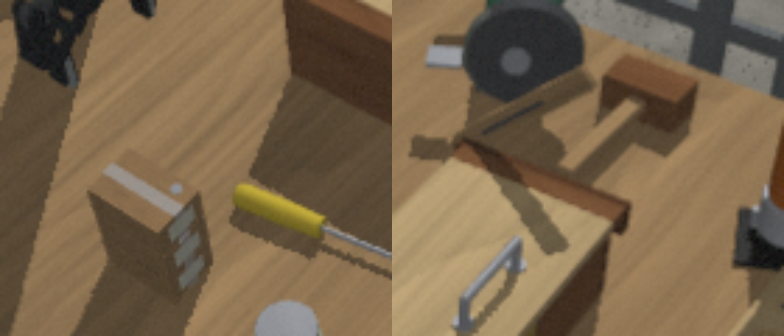

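The crops show a square column of three at (150,230), with side-face offsets of 1 mm or less. The bare lid, its handle at (490,280) and the bevel at (530,105) are also visible. The bevel measures about 0.772 rad. Now I go to the handle.

```bash
python3 - <<'E' 2>/dev/null
from h import *
A=np.load("avg2.npz")
for X,px in((A["W"],(237,173)),(A["V"],(325,190))): print(rect(X,px,165,200), rect(X,px,176,190))
go([621,129,262],-86.7)
E
```

```text
(array([619.2, 127.8]), array([120.3,  12.3]), -86.8, np.float64(180.5), np.float64(2.9), 162, array([618. , 128.3])) (array([618.7, 128.9]), array([118.1,  11.4]), -86.7, np.float64(180.8), np.float64(1.6), 148, array([618.3, 128.2]))
(array([622.6, 130.8]), array([119.3,  11.8]), -86.7, np.float64(181.5), np.float64(4.2), 139, array([624.2, 126.5])) (array([622.6, 130.8]), array([119.3,  11.8]), -86.7, np.float64(181.9), np.float64(2.1), 122, array([624. , 127.5]))
xyz [-11.62  47.78   4.81] ang [ 1.000e-03 -1.000e-03 -1.589e+00]
```

>>> move_arm:
  moves:
    - {"gripper":1,"xyz":[-11.6,47.8,4.8],"angular":[0,0,-1.589]}
    - {"gripper":1,"xyz":[-11.6,47.8,4.8],"angular":[0,0,-1.589]}
    - {"gripper":1,"xyz":[-11.6,47.8,4.8],"angular":[0,0,-1.589]}
    - {"gripper":1,"xyz":[-11.6,47.8,4.8],"angular":[0,0,-1.589]}
    - {"gripper":1,"xyz":[-11.6,47.8,4.8],"angular":[0,0,-1.589]}
    - {"gripper":1,"xyz":[-11.6,47.8,4.8],"angular":[0,0,-1.589]}
    - {"gripper":1,"xyz":[-11.6,47.8,4.8],"angular":[0,0,-1.589]}
    - {"gripper":1,"xyz":[-11.6,47.8,4.8],"angular":[0,0,-1.589]}
    - {"gripper":1,"xyz":[-11.6,47.8,4.8],"angular":[0,0,-1.589]}
    - {"gripper":1,"xyz":[-11.6,47.8,4.8],"angular":[0,0,-1.589]}

```text
clock: 19.48
position: [620.9, 129.8, 262.3]
ee_rot: [0.727, -0.686, -0.0, 0.0]
contact_force: [0.5, 0.4, 0.2]
gripper_width: 85.7
```

```bash
python3 - <<'E'
from h import *
print(arm.read_state()["joints"].round(3))
go([621,129,161],-86.7)
E
```

```text
[ 0.461  0.383  0.083  0.    -1.272 -0.403]
xyz [ 8.000e-02 -1.000e-02  1.013e+01] ang [ 0.001 -0.     0.001]
```

>>> move_arm:
  moves:
    - {"gripper":1,"xyz":[0,0,4],"angular":[0,0,0]}
    - {"gripper":1,"xyz":[0,0,7],"angular":[0,0,0]}
    - {"gripper":1,"xyz":[0,0,9],"angular":[0,0,0]}
    - {"gripper":1,"xyz":[0,0,10.1],"angular":[0,0,0]}
    - {"gripper":1,"xyz":[0,0,10.1],"angular":[0,0,0]}
    - {"gripper":-1,"xyz":[0,0,10.1],"angular":[0,0,0]}
    - {"gripper":-1,"xyz":[0,0,10.1],"angular":[0,0,0]}
    - {"gripper":-1,"xyz":[0,0,10.1],"angular":[0,0,0]}
    - {"gripper":-1,"xyz":[0,0,10.1],"angular":[0,0,0]}
    - {"gripper":-1,"xyz":[0,0,10.1],"angular":[0,0,0]}

```text
clock: 20.72
position: [621.3, 129.2, 162.3]
ee_rot: [0.727, -0.686, 0.0, -0.0]
contact_force: [0.3, 1.0, 2.2]
gripper_width: 9.9
```

>>> move_arm:
  moves:
    - {"gripper":-1,"xyz":[0,0,0],"angular":[0,0,0]}
    - {"gripper":-1,"xyz":[0,0,0],"angular":[0,0,0]}
    - {"gripper":-1,"xyz":[0,0,0],"angular":[0,0,0]}

```text
clock: 21.1
position: [621.3, 129.2, 162.3]
ee_rot: [0.727, -0.686, 0.0, -0.0]
contact_force: [0.1, 0.5, 4.0]
gripper_width: 9.9
```

```bash
python3 - <<'E'
from h import *
s=arm.read_state(); R=Rot.from_quat(s["ee_rot"]); p=s["position"]; print(p,s["contact_force"],s["gripper_width"],s["joints"].round(2))
# tool x = -lid y: rotating about the hinge line by th = turn about tool x. grasp point at bar => hinge from it
ax=R.apply([1,0,0]); bar=np.array([p[0],p[1],177.]); print("bar rel tcp z",177-p[2])
e=np.array([np.cos(np.radians(3.3)),np.sin(np.radians(3.3)),0]); H=bar-165*e; H[2]=125; print("hinge",H.round(1))
for th in np.arange(.06,.80,.06):
    q=H+Rot.from_rotvec(ax*th).apply(p-H); print(round(th,2),(R.inv().apply(q-p)/10).round(2))
E
```

```text
[621.31445841 129.24520474 162.27795662] [0.08960104 0.48002351 3.97098756] 9.932498045914578 [ 0.46  0.45 -0.06  0.   -1.05 -0.4 ]
bar rel tcp z 14.722043379491737
hinge [456.6 119.7 125. ]
0.06 [-0.    0.25 -0.98]
0.12 [-0.    0.56 -1.95]
0.18 [ 0.    0.93 -2.89]
0.24 [-0.    1.35 -3.82]
0.3 [ 0.    1.83 -4.71]
0.36 [-0.    2.36 -5.58]
0.42 [-0.    2.95 -6.41]
0.48 [-0.    3.58 -7.2 ]
0.54 [ 0.    4.26 -7.96]
0.6 [-0.    4.98 -8.67]
0.66 [ 0.    5.74 -9.34]
0.72 [-0.    6.54 -9.96]
0.78 [ -0.     7.38 -10.53]
```

Gripped. I raise the lid along the hinge arc, first to 0.36 rad.

>>> move_arm:
  moves:
    - {"gripper":-1,"xyz":[0,0.25,-0.98],"angular":[0.06,0,0]}
    - {"gripper":-1,"xyz":[0,0.56,-1.95],"angular":[0.12,0,0]}
    - {"gripper":-1,"xyz":[0,0.93,-2.89],"angular":[0.18,0,0]}
    - {"gripper":-1,"xyz":[0,1.35,-3.82],"angular":[0.24,0,0]}
    - {"gripper":-1,"xyz":[0,1.83,-4.71],"angular":[0.3,0,0]}
    - {"gripper":-1,"xyz":[0,2.36,-5.58],"angular":[0.36,0,0]}
    - {"gripper":-1,"xyz":[0,2.36,-5.58],"angular":[0.36,0,0]}
    - {"gripper":-1,"xyz":[0,2.36,-5.58],"angular":[0.36,0,0]}

```text
clock: 22.1
position: [598.0, 127.9, 217.6]
ee_rot: [0.716, -0.675, 0.123, -0.13]
contact_force: [4.9, -0.4, -1.1]
gripper_width: 9.7
```

```bash
python3 - <<'E' 2>/dev/null
from h import *
s=arm.read_state(); R=Rot.from_quat(s["ee_rot"]); p=s["position"]; print(p,s["contact_force"],s["wrist_torque"],s["gripper_width"],s["joints"].round(2))
print("tilt",np.arccos(-R.apply([0,0,1])[2]))
R0=Rot.from_quat([.727,-.686,0,0]);ax=R0.apply([1,0,0]);H=np.array([456.6,119.7,125]);p0=np.array([621.3,129.2,162.3])
for th in np.arange(.42,.80,.06).tolist()+[.77]:
    Rt=Rot.from_rotvec(ax*th); q=H+Rt.apply(p0-H); print(round(th,2),end=' ');go(q,Rt=Rt*R0)
X=avg("top",3)[1];x,y,z=X[...,0],X[...,1],X[...,2]
L=X[(y>-50)&(y<50)&(x>480)&(x<640)&(z>145)&(z<240)];k=np.linalg.lstsq(np.c_[L[:,:2],np.ones(len(L))],L[:,2],rcond=None)[0];print("lid angle",np.arctan(np.hypot(k[0],k[1])),k.round(4),len(L))
E
```

```text
[597.96293121 127.93879092 217.58542535] [ 4.90360259 -0.41741721 -1.13515705] [-0.14934188 -0.38792777 -0.08307665] 9.720242197504337 [ 0.55  0.21 -0.43  0.29 -0.63 -0.7 ]
tilt 0.3600087501263887
0.42 xyz [ 0.01  0.27 -1.04] ang [ 0.06  0.   -0.  ]
0.48 xyz [ 0.01  0.58 -2.  ] ang [ 0.12  0.   -0.  ]
0.54 xyz [ 0.01  0.95 -2.95] ang [ 0.18  0.   -0.  ]
0.6 xyz [ 0.01  1.38 -3.87] ang [ 0.24  0.   -0.  ]
0.66 xyz [ 0.01  1.86 -4.76] ang [ 0.3  0.  -0. ]
0.72 xyz [ 0.01  2.39 -5.63] ang [ 0.36  0.   -0.  ]
0.78 xyz [ 0.01  2.97 -6.46] ang [ 0.42  0.   -0.  ]
0.77 xyz [ 0.01  2.87 -6.32] ang [ 0.41  0.   -0.  ]
lid angle 0.3566931113985984 [ 3.72100e-01  2.02000e-02 -3.08587e+01] 1936
```

Forces are small and the lid measures 0.357 rad. Joint 5 is nearing its limit, so I tilt less from here and let the bar turn in the pads.

```bash
python3 - <<'E'
from h import *
R0=Rot.from_quat([.727,-.686,0,0]);ax=R0.apply([1,0,0]);H=np.array([456.6,119.7,125]);b0=np.array([621.3,129.2,177])
for th in np.linspace(.36,.775,9)[1:]:
    ti=.36+(th-.36)*.35; Rt=Rot.from_rotvec(ax*ti)*R0
    q=H+Rot.from_rotvec(ax*th).apply(b0-H)+14.7*Rt.apply([0,0,1]); print(round(th,2),end=' ');go(q,Rt=Rt)
E
```

```text
0.41 xyz [ 0.01  0.29 -0.93] ang [ 0.018  0.    -0.   ]
0.46 xyz [ 0.01  0.6  -1.76] ang [ 0.036  0.    -0.   ]
0.52 xyz [ 0.01  0.95 -2.57] ang [ 0.055  0.    -0.   ]
0.57 xyz [ 0.01  1.35 -3.37] ang [ 0.073  0.    -0.   ]
0.62 xyz [ 0.01  1.78 -4.14] ang [ 0.091  0.    -0.   ]
0.67 xyz [ 0.01  2.25 -4.89] ang [ 0.109  0.    -0.   ]
0.72 xyz [ 0.01  2.76 -5.61] ang [ 0.127  0.    -0.   ]
0.78 xyz [ 0.01  3.31 -6.3 ] ang [ 0.145  0.    -0.   ]
```

>>> move_arm:
  moves:
    - {"gripper":-1,"xyz":[0,0.29,-0.93],"angular":[0.018,0,0]}
    - {"gripper":-1,"xyz":[0,0.6,-1.76],"angular":[0.036,0,0]}
    - {"gripper":-1,"xyz":[0,0.95,-2.57],"angular":[0.055,0,0]}
    - {"gripper":-1,"xyz":[0,1.35,-3.37],"angular":[0.073,0,0]}
    - {"gripper":-1,"xyz":[0,1.78,-4.14],"angular":[0.091,0,0]}
    - {"gripper":-1,"xyz":[0,2.25,-4.89],"angular":[0.109,0,0]}
    - {"gripper":-1,"xyz":[0,2.76,-5.61],"angular":[0.127,0,0]}
    - {"gripper":-1,"xyz":[0,3.31,-6.3],"angular":[0.145,0,0]}
    - {"gripper":-1,"xyz":[0,3.31,-6.3],"angular":[0.145,0,0]}
    - {"gripper":-1,"xyz":[0,3.31,-6.3],"angular":[0.145,0,0]}

```text
clock: 23.5
position: [545.2, 125.0, 265.5]
ee_rot: [0.704, -0.664, 0.172, -0.182]
contact_force: [5.2, -1.0, 0.3]
gripper_width: 9.9
```

```bash
python3 - <<'E' 2>/dev/null
from h import *
s=arm.read_state(); p=s["position"]; print(p,s["contact_force"],s["gripper_width"],s["joints"].round(2),np.abs(s["joint_vel"]).max())
imT,W=avg("top",5);imS,V=avg("scene",5)
e=np.array([np.cos(np.radians(3.3)),np.sin(np.radians(3.3)),0]);f=np.array([-e[1],e[0],0]);H=np.array([456.6,119.7,125])
for X,nm in((W,"top"),(V,"scene")):
    D=X-H; u=D@e;v=D@f;z=D[...,2]
    for lo,hi in((-200,-75),(75,200)):
        m=(v>lo)&(v<hi)&(u>20)&(u<180)&(abs(-u*np.sin(.77)+z*np.cos(.77)-16)<14)
        k=np.linalg.lstsq(np.c_[u[m],v[m],np.ones(m.sum())],z[m],rcond=None)[0] if m.sum()>50 else [np.nan]*3
        print(nm,lo,m.sum(),"lid",np.arctan(k[0]),k[1])
    P=np.c_[u[(v>225)&(v<260)&(u>0)&(u<280)&(z>45)],z[(v>225)&(v<260)&(u>0)&(u<280)&(z>45)]]
    th=.75
    for i in range(6):
        sx=P@[np.cos(th),np.sin(th)]; n=P@[-np.sin(th),np.cos(th)]
        q=np.array([(b+4,np.percentile(n[(sx>=b)&(sx<b+8)],80)) for b in np.arange(sx.min()+6,sx.max()-12,8) if ((sx>=b)&(sx<b+8)).sum()>6])
        th+=np.arctan(np.polyfit(q[:,0],q[:,1],1)[0])
    print("  bevel",th)
x,y,z=V[...,0],V[...,1],V[...,2]
for lo,hi in((8,32),(48,72),(88,112)):
    P=V[(x>450)&(x<600)&(y<-310)&(y>-410)&(z>lo)&(z<hi)]; print(lo,len(P),np.percentile(P[:,0],95).round(1),np.percentile(P[:,1],5).round(1))
cv2.imwrite("pics/s4.png",imS[60:340,100:460])
E
```

```text
[545.16566231 125.02968749 265.47066416] [ 5.20940842 -0.95342827  0.29388738] 9.933323356583998 [ 0.62  0.02 -0.65  0.54 -0.52 -0.98] 0.00372944455546039
top -200 2371 lid 0.7587463976349896 -0.006766849725485441
top 75 2343 lid 0.7581917376437449 -0.0003124050544992263
  bevel 0.7753985678543569
scene -200 715 lid 0.7330806692454115 -0.003902597531864893
scene 75 472 lid 0.7310000008473795 0.0012049730353757837
  bevel 0.7770850180974669
8 179 569.8 -384.3
48 190 570.4 -384.1
88 201 569.7 -384.4
```

View pics/s4.png

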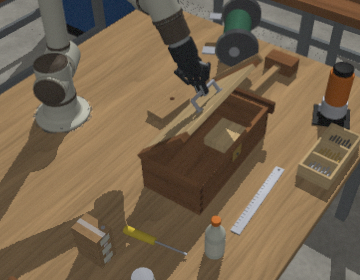

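The view shows the lid raised with its end along the bevel arm at about (235,75), the gripper on the handle, the column intact and the other things in place. The lid and bevel estimates differ by 0.02 to 0.04 rad, so I tighten both with cuts square to the slope.

```bash
python3 - <<'E' 2>/dev/null
from h import *
s=arm.read_state();R=Rot.from_quat(s["ee_rot"]);b=s["position"]-14.7*R.apply([0,0,1])
e=np.array([np.cos(np.radians(3.3)),np.sin(np.radians(3.3)),0]);f=np.array([-e[1],e[0],0]);H=np.array([456.6,119.7,125])
print("kinematic lid",np.arctan2(b[2]-125,(b-H)@e)-np.arctan2(52,165), "radius",np.hypot(b[2]-125,(b-H)@e))
for nm in("top","scene"):
    X=avg(nm,8)[1];D=X-H;u=D@e;v=D@f;z=D[...,2]
    for n0,tag in((16,"top face"),(0,"underside")):
        th,c=.765,n0
        for i in range(12):
            n=-u*np.sin(th)+z*np.cos(th);sx=u*np.cos(th)+z*np.sin(th)
            m=(abs(v)>70)&(abs(v)<205)&(sx>25)&(sx<205)&(abs(n-c)<6)
            if m.sum()<60: break
            k=np.polyfit(sx[m],n[m],1);th+=np.arctan(k[0]);c=np.median(n[m])
        print(nm,tag,m.sum(),round(th,4),round(float(c),1),"std",n[m].std().round(2))
    for it in range(1):
        th=.765
        for i in range(15):
            n=-u*np.sin(th)+z*np.cos(th);sx=u*np.cos(th)+z*np.sin(th)
            m=(v>222)&(v<262)&(sx>60)&(sx<195)&(abs(n-np.median(n[(v>222)&(v<262)&(sx>60)&(sx<195)&(abs(n)<40)]))<25)
            k=np.polyfit(sx[m],n[m],1);th+=np.arctan(k[0])
        print(nm,"bevel all",m.sum(),round(th,4),"n pct",np.percentile(n[m],[2,50,98]).round(1),"v",np.percentile(v[m],[2,50,98]).round(0))
        for lo,hi,pc in((0,0,90),(0,0,10)):
            q=np.array([(bb+5,np.percentile(n[m&(sx>=bb)&(sx<bb+10)],pc)) for bb in np.arange(60,195,10) if (m&(sx>=bb)&(sx<bb+10)).sum()>6])
            print("   pct",pc,round(th+np.arctan(np.polyfit(q[:,0],q[:,1],1)[0]),4))
E
```

```text
kinematic lid 0.774904982202635 radius 173.66286600268307
top top face 4832 0.7682 16.8 std 0.86
top underside 0 0.765 0.0 std nan
top bevel all 264 0.7745 n pct [-0.8 22.8 25.2] v [232. 235. 244.]
   pct 90 0.7779
   pct 10 0.7655
scene top face 880 0.7691 16.1 std 0.33
scene underside 0 0.765 0.0 std nan
scene bevel all 136 0.7779 n pct [10.4 17.3 23. ] v [234. 237. 244.]
   pct 90 0.7802
   pct 10 0.7712
```

The lid measures 0.769 rad and the bevel 0.775, well within 0.06. I hand in.

```bash
python3 -c "
from bench import arm
s=arm.read_state();print(s['clock'],s['position'],s['contact_force'],s['gripper_width']);print(arm.job_done())"
```

```text
24.8 [545.39531027 125.05949436 265.34352762] [ 5.85998688 -0.65365294  0.31925244] 9.915911167514702
the job is handed in; nothing more can be done
None
```

I stacked both lid cartons on the bench carton, setting each one down. Then I raised the lid by its handle to the bevel's slope and handed in at 24.8 s, still gripping it. The job reports no verdict, so these are my own last checks:

- **Column:** the side faces of the three cartons line up within about 1 mm. The cartons I placed read about 2.5° in yaw, the bench carton 1.2 to 2.1°. The column did not move while I lifted the lid.
- **Lid against bevel:** the lid measured 0.768 to 0.769 rad in both cameras and 0.775 from the arm's own position. The bevel measured 0.775 to 0.778, so they differ by about 0.01 rad, against 0.06 allowed.
- **Hold:** the arm was still, with the bar gripped at an opening of 9.9 mm and about 5 to 6 N at the wrist. I had no direct reading of the force between fingers and lid.
- **Disagreements:** a rough first fit put the lid at 0.73 rad in the scene camera because it cut the points unevenly. The finer fit removed that. Early bevel fits ranged from 0.70 to 0.78 for the same sort of reason.
- **Other things on the bench:** they looked undisturbed in the last picture, but I did not measure them one by one.

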